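Find the thread hand of a bearing cap and hold it lifted off

ROBOT

A 6-joint arm with a two-finger parallel gripper is mounted at the origin on a cart in front of the work surface, level with it; the furniture and walls round the work are solid. World frame = base frame: x ahead of the robot, y to its left, z up, the work surface at z = 0. Lengths are in m, angles in rad, forces in N, time in s.
With the tool pointing down it reaches from about 0.325 to 0.775 m from the base axis. Payload 5.5 kg.
Tool frame: the origin (TCP) lies on the centre line of the jaws, within the pads' length; the fingertips stand 8 mm ahead of it and the grasp point (between the pads) lies 11 mm behind it; z points along the fingers, y is the direction in which the jaws open and shut (so a half turn about z gives the same grasp; the last joint's range is limited). The gripper opens to 85 mm and grips with 20 to 120 N. Pads are 22 mm wide; open, the fingers measure 114 mm over their backs; the gripper's body (76 mm by 85 mm) begins 54 mm behind the grasp point. The pads swing forward as they close: fully open they stand 13 mm farther back than shut.
Start: joints at [-1.232, 0.091, 1.231, -0, 1.82, -0.057], TCP at [0.231, -0.554, 0.201] pointing down, gripper open.
Joint ranges: [-2.87, 2.87], [-0.86, 2.18], [0.17, 2.46], [-1.51, 4.65], [0.06, 2.69], [-2.65, 2.65]. Speed limits (rad/s): [2.57, 2.57, 3.01, 3.14, 3.14, 3.14].

INTERFACE

Orientations are given as a 3x3 rotation matrix whose columns are the frame's x, y, z axes.
In Python, from bench import arm gives the robot as it stands.
- The arm moves only by the shell command python3 -m handwheel 'ROWS' [FORCE]. ROWS is JSON, a list of rows, each an object of numbers: "x", "y", "z": the shift along the tool's x, y, z in mm; "ax", "ay", "az": the turn, a rotation vector about the tool's x, y, z in rad; "gripper": the finger opening in mm, from 0 to 85.4. A call has 1 to 10 rows; each row shifts and turns the pose as measured when the row begins, along the tool's axes as they then stand; what a row does not reach is not made up. A row lasts 1/8 s, in which the tool goes at most 62.5 mm and 10.7 degrees, less where a joint would pass 70% of its speed; a pose out of reach is approached as far as the arm can. A call with a gripper value outside its range is refused whole. The fingers move at their own pace and stop on an object; FORCE is the grip in N (left out, the last holds). Time passes only in rows, so rows that do not move let the fingers close. It gives the time, the measured TCP pose, the force and the opening at its end, in the units of the state.
- arm.sense(): the state, without advancing time (a new reading comes with each control period).
- arm.read_camera(name): name is "side" or "top"; returns a dict with "img" (400x640x3 uint8, red, green, blue), "fov_y" (degrees; the focal length in pixels is half the picture's height over the tangent of half this angle, whatever the lens; pixels are square), "cx", "cy" (the principal point, pixels), "rvec" (rotation vector, rad) and "tvec" (3), from world to camera coordinates, as OpenCV has them. Camera axes: x right, y down, z forward; pixel columns grow to the right and rows downward; lengths in m; the calibration is good to about 2 mm. A picture is of the moment at which its call begins. There is no depth.
- arm.finish_job(): hands the job in, once; it reports no verdict.
The state is a dict: "time": time; "qpos": joint angles; "joint_velocities": joint speeds; "joint_torque": joint torques, N m; "tcp_pos": TCP position; "orientation": TCP orientation; "ft_force": force on the tool from outside, world axes, zero at the start; "ft_torque": the same for the moment, N m; "gripper_width": finger opening in m.
Only numpy, scipy, OpenCV 4.12 (cv2) and the standard library are available. Lean on these libraries where they do the work, as an engineer would, in place of code of your own. Each camera call takes 0.05 s, during which the arm holds its last target.

TASK

Two bottom-bracket shells stand upright on the bench, each closed by a knurled cap; one has an ordinary thread and the other a reverse thread, and they look the same. The shell farther to the left needs greasing: find by trying which way its cap loosens, unscrew it and lift it off without knocking over or shifting the loose things around, leaving the other shell's cap on. Finish while still holding the cap in the gripper, at rest about 10 cm above its shell.

Things in the scene. Friction and masses are not known exactly. Their poses are not given: they have to be found in the camera images.
- shell_1: one of two like bottom-bracket shells: upright grey steel tube, 40 mm across, on a round dark foot (110 mm across, 10 mm thick), fixed to the bench; a stub tube (24 mm thick) juts out to 51 mm from the axis, its top 48 mm above the bench. Origin: on the tube's axis at the bench top, z up. The wanted shell has the larger y; the two swap places from run to run and the name tells nothing of the thread
- shell_2: one of two like bottom-bracket shells: upright grey steel tube, 40 mm across, on a round dark foot (110 mm across, 10 mm thick), fixed to the bench; a stub tube (24 mm thick) juts out to 51 mm from the axis, its top 48 mm above the bench. Origin: on the tube's axis at the bench top, z up. The wanted shell has the larger y; the two swap places from run to run and the name tells nothing of the thread
- cap_1: knurled round aluminium cap on shell_1: head 42 mm across, 22 mm tall, grip it anywhere round; dark slot across its top along its x axis. A stem reaches 14.5 mm down into the tube. Origin: on the axis at the head's underside, 72 mm above the bench when seated; z up. About 0.12 kg
- cap_2: knurled round aluminium cap on shell_2: head 42 mm across, 22 mm tall, grip it anywhere round; dark slot across its top along its x axis. A stem reaches 14.5 mm down into the tube. Origin: on the axis at the head's underside, 72 mm above the bench when seated; z up. About 0.12 kg
- shell_1_rim (a point): centre of the tube's top rim, 72 mm above the bench. One shell's thread is right-handed (cap loosens anticlockwise from above), the other's left-handed (clockwise); it cannot be seen from outside. Tightening, the cap meets a hard stop within 12 degrees of its start; loosening, it turns easily, is free 42 to 54 degrees from its start, and stops, still free, at 56 to 68
- shell_2_rim (a point): centre of the tube's top rim, 72 mm above the bench. One shell's thread is right-handed (cap loosens anticlockwise from above), the other's left-handed (clockwise); it cannot be seen from outside. Tightening, the cap meets a hard stop within 12 degrees of its start; loosening, it turns easily, is free 42 to 54 degrees from its start, and stops, still free, at 56 to 68
- cap_1_head (a point): middle of the cap's head, on its axis, 11 mm above its underside: the height to grip. The cap does not rise as it turns. Turned against a stop it slips round in the fingers. Until free it can be raised only 2.5 mm; once free it lifts straight out
- cap_2_head (a point): middle of the cap's head, on its axis, 11 mm above its underside: the height to grip. The cap does not rise as it turns. Turned against a stop it slips round in the fingers. Until free it can be raised only 2.5 mm; once free it lifts straight out
- screwdriver_yellow: bystander: loose screwdriver with a fat handle, 170 mm long, lying on the bench; origin under its middle
- front_hub: bystander: loose wheel hub, 94x64x45 mm; origin under its middle
- magnet_dish: bystander: loose round metal dish, 95 mm across, 22 mm tall; origin under its middle
- lube_bottle: bystander: loose slim bottle with a pointed nozzle, 42 mm across, 123 mm tall; origin under its middle
There are look-alikes about, which are no part of the job. What is shaped like the cap_1 but purple is not meant.

How it is judged:
On the way:
1. the left shell's cap is turned loose (43 degrees or more from tight) while still seated (((world y of shell_1 above 0 m and angle between the x axis of cap_1 and the x axis of shell_1, either way round above 0.65 rad and z of cap_1 in the frame of shell_1 below 0.077 m and horizontal distance between cap_1 and shell_1 below 0.004 m) or (world y of shell_2 above 0 m and angle between the x axis of cap_2 and the x axis of shell_2, either way round above 0.65 rad and z of cap_2 in the frame of shell_2 below 0.077 m and horizontal distance between cap_2 and shell_2 below 0.004 m))).
At the end, for the whole second after the job is handed in: The cap of the left shell hangs in the gripper's fingers at rest (under 30 mm/s), its head's underside 60 to 160 mm above the shell's rim and within 50 mm of the shell's axis sideways, touching the shell no more; the other cap is still seated on its shell (within 5 mm) (((world y of shell_1 above 0 m and z of cap_1 in the frame of shell_1 between 0.132 and 0.232 m and horizontal distance between cap_1 and shell_1 below 0.05 m and contact force between the fingers and cap_1 above 1 N and contact force between cap_1 and shell_1 below 0.05 N and linear speed of cap_1 below 0.03 m/s and distance between cap_2 and shell_2 below 0.077 m and horizontal distance between cap_2 and shell_2 below 0.004 m) or (world y of shell_2 above 0 m and z of cap_2 in the frame of shell_2 between 0.132 and 0.232 m and horizontal distance between cap_2 and shell_2 below 0.05 m and contact force between the fingers and cap_2 above 1 N and contact force between cap_2 and shell_2 below 0.05 N and linear speed of cap_2 below 0.03 m/s and distance between cap_1 and shell_1 below 0.077 m and horizontal distance between cap_1 and shell_1 below 0.004 m))); the arm keeps its last pose, push and grip.
It fails at once if a loose bystander is shifted by more than 30 mm (distance of any of screwdriver_yellow, front_hub, magnet_dish, lube_bottle from where it was at the start of the episode above 0.03 m).
It fails at once if the lube bottle is knocked over (angle between lube_bottle's own z axis and vertical above 0.5 rad).
It fails at once if the other shell's cap is taken off ((world y of shell_1 above 0 m and distance of cap_2 from where it was at the start of the episode above 0.02 m) or (world y of shell_2 above 0 m and distance of cap_1 from where it was at the start of the episode above 0.02 m)).
It also fails if it takes over 42 s, if anything falls off the work surface, if the arm or the gripper's body presses on something with over 40 N, if the wrist force passes 120 N, or if a joint passes its speed limit or range.

## Working session

There is one attempt and no reset: what is moved stays moved. The work goes in short steps, Python scripts to look and compute and a shell command to move; the robot and the scene stay as the last step left them, time stands still between calls to the robot, and variables do not carry over. Pictures are saved under pics/ and viewed, and the job is handed in when it is done.

```bash
mkdir -p pics; ls; cat > h.py <<'E'
import numpy as np,cv2
from bench import arm
def cam(n):
    c=arm.read_camera(n); im=c["img"]; f=im.shape[0]/2/np.tan(np.radians(c["fov_y"])/2)
    K=np.array([[f,0,c["cx"]],[0,f,c["cy"]],[0,0,1]]); R=cv2.Rodrigues(np.array(c["rvec"],float))[0]
    return im,K,R,np.array(c["tvec"],float).ravel()
def ray(K,R,t,u,v,z):
    d=R.T@np.linalg.inv(K)@np.array([u,v,1.]); o=-R.T@t
    return o+d*(z-o[2])/d[2]
def proj(K,R,t,p):
    q=K@(R@np.array(p,float)+t); return q[:2]/q[2]
def save(im,n,crop=None,s=1):
    if crop: im=im[crop[1]:crop[3],crop[0]:crop[2]]
    im=cv2.resize(im,None,fx=s,fy=s,interpolation=cv2.INTER_CUBIC) if s!=1 else im
    cv2.imwrite("pics/"+n,im[:,:,::-1])
E
python3 - <<'E'
from h import *
for n in("top","side"):
    im,K,R,t=cam(n); save(im,n+"0.png"); print(n,K[0,0],K[:2,2],-R.T@t); np.savez(n+"0.npz",im=im,K=K,R=R,t=t)
s=arm.sense();print(s)
E
```

```text
pics
top 427.72075089114963 [317.62024132 195.47892386] [0.28642419 0.11014994 1.1374139 ]
side 439.05558019054496 [320.46811065 194.61151735] [0.73594285 0.45566777 0.90824179]
{'time': 0.1, 'qpos': array([-1.23167649e+00,  9.17892880e-02,  1.23179394e+00, -1.26394777e-05,
        1.81983190e+00, -5.66964021e-02]), 'joint_velocities': array([ 1.31738597e-03, -1.42393856e-03, -3.81957696e-03, -3.91928819e-04,
       -1.42812628e-03,  2.72011770e-05]), 'joint_torque': array([ 4.64638448e-03, -4.60217714e+01, -4.19217753e+01,  1.04660674e-04,
        1.06768910e-02, -5.84710094e-06]), 'tcp_pos': array([ 0.23122431, -0.55330272,  0.20024451]), 'orientation': array([[ 9.22683386e-01,  3.85558020e-01, -6.17811162e-04],
       [ 3.85558505e-01, -9.22681798e-01,  1.71460572e-03],
       [ 9.10368749e-05, -1.82024056e-03, -9.99998339e-01]]), 'ft_force': array([-0.84371514, -0.42414661,  1.44443492]), 'ft_torque': array([ 0.01694223, -0.00960408,  0.01450607]), 'gripper_width': 0.08518316578224877}
```

View pics/top0.png

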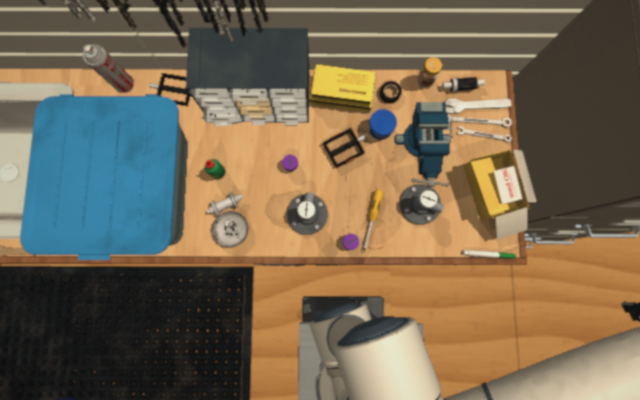

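View pics/side0.png

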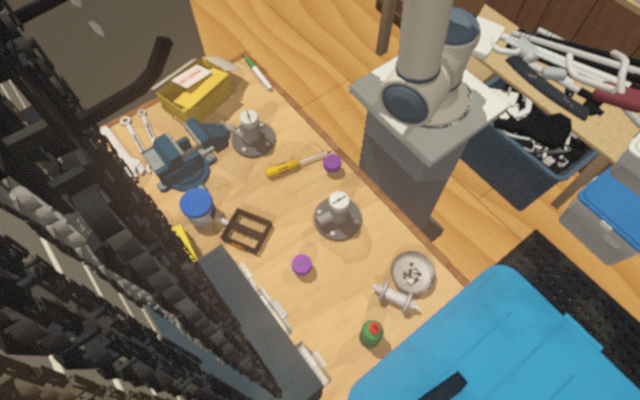

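The left shell is at about (306,211) in the top view, with the dish at (229,229), hub at (224,204) and bottle at (214,168). The purple caps are the look-alikes. The left shell is at about (339,203) in the side view. I'll enlarge both.

```bash
python3 - <<'E'
from h import *
d=np.load("top0.npz"); save(d["im"],"tc.png",(265,170,365,260),8)
d=np.load("side0.npz"); save(d["im"],"sc.png",(295,170,385,245),8)
E
```

```text
(no output)
```

View pics/tc.png

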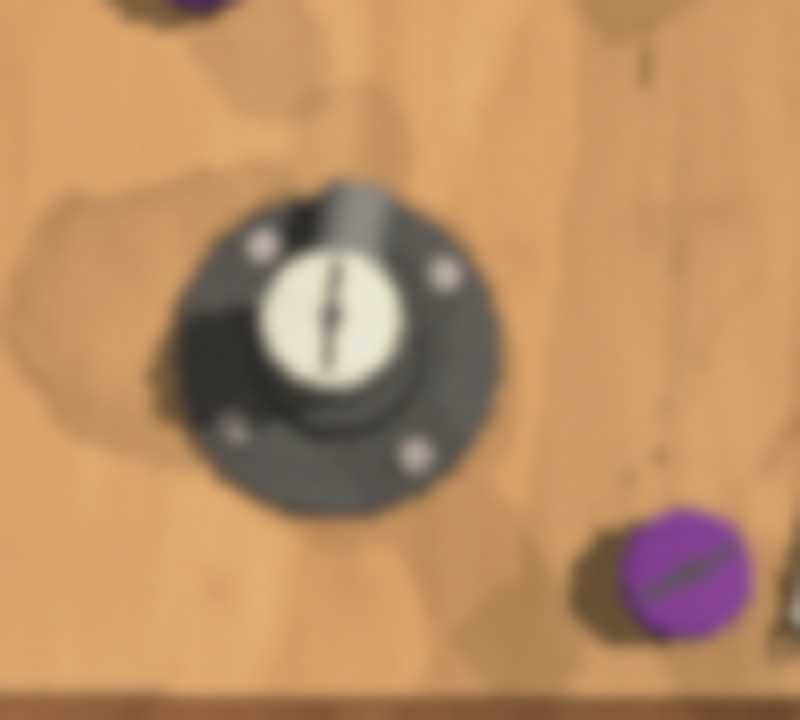

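View pics/sc.png

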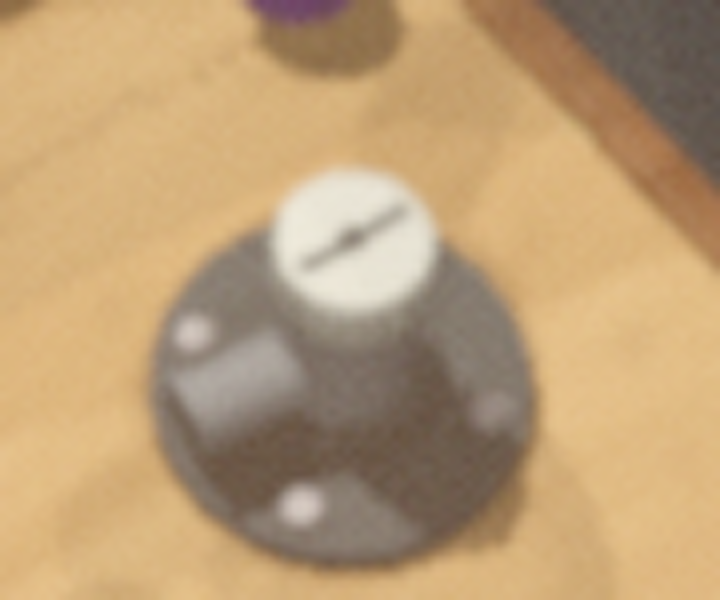

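```bash
python3 - <<'E'
from h import *
g=lambda n:[np.load(n+"0.npz")[k] for k in("K","R","t")]
T=g("top");S=g("side")
print("cap top",ray(*T,306.1,209.2,.094),ray(*S,338.8,199.7,.094))
print("foot top",ray(*T,307.1,213.6,.01), "side",ray(*S,338,211.5+7,.01))
print("foot w",ray(*T,287.2,213.6,.01)[1]-ray(*T,327,213.6,.01)[1])
print("stub end",ray(*T,309.6,193.5,.048))
for n,u,v,z in(("purple1",350,241.5,.022),("purple2",290,162,.022),("bottle",213,166,.11),("hub",224,204,.03),("dish",229,229,.02),("driver",373,218,.01),("rightcap",428,199,.094),("blackclamp",343,147,.0)): print(n,ray(*T,u,v,z).round(3))
s=arm.sense(); print(s["tcp_pos"])
E
```

```text
cap top [0.43127057 0.13886319 0.094     ] [0.43110717 0.13683914 0.094     ]
foot top [0.43114969 0.13843595 0.01      ] side [0.43165971 0.14050665 0.01      ]
foot w 0.10567388349534716
stub end [0.47865325 0.13136765 0.048     ]
purple1 [0.357 0.026 0.022]
purple2 [0.569 0.185 0.022]
bottle [0.536 0.369 0.11 ]
hub [0.453 0.356 0.03 ]
dish [0.389 0.342 0.02 ]
driver [ 0.42  -0.036  0.01 ]
rightcap [ 0.457 -0.162  0.094]
blackclamp [0.617 0.041 0.   ]
[ 0.23122431 -0.55330272  0.20024451]
```

```bash
python3 -m handwheel '[{"x":37,"y":-46,"z":-3},{"x":37,"y":-46,"z":-3},{"x":37,"y":-46,"z":-3},{"x":37,"y":-46,"z":-3},{"x":37,"y":-46,"z":-3},{"x":37,"y":-46},{"x":37,"y":-46},{"x":37,"y":-46},{"x":37,"y":-46},{"x":37,"y":-46}]' 60; python3 -c "
from h import *
s=arm.sense();print(s['qpos'].round(3))"
```

```text
[-1.232  0.092  1.232 -0.     1.82  -0.057]validation failed for argument at $[0]...
```

```bash
python3 -m handwheel '[{"x":37,"y":-46,"z":-3,"ax":0,"ay":0,"az":0,"gripper":85}]' 60; python3 -c "
from h import *
s=arm.sense();print(s['time'],s['qpos'].round(3))"
```

```text
time: 0.22
tcp_pos: [0.2466, -0.4973, 0.1995]
orientation: [[0.924, 0.382, -0.003], [0.382, -0.924, 0.007], [-0.0, -0.008, -1.0]]
ft_force: [0.3, 1.5, 0.2]
gripper_width: 0.0848
0.225 [-1.172 -0.023  1.35  -0.     1.822  0.007]
```

```bash
python3 -m handwheel '[{"x":37,"y":-46,"z":-5,"ax":0,"ay":0,"az":0,"gripper":85},{"x":37,"y":-46,"z":-5,"ax":0,"ay":0,"az":0,"gripper":85},{"x":37,"y":-46,"z":-5,"ax":0,"ay":0,"az":0,"gripper":85},{"x":37,"y":-46,"z":-5,"ax":0,"ay":0,"az":0,"gripper":85},{"x":37,"y":-46,"z":0,"ax":0,"ay":0,"az":0,"gripper":85},{"x":37,"y":-46,"z":0,"ax":0,"ay":0,"az":0,"gripper":85},{"x":37,"y":-46,"z":0,"ax":0,"ay":0,"az":0,"gripper":85},{"x":37,"y":-46,"z":0,"ax":0,"ay":0,"az":0,"gripper":85}]'; cat > st.py <<'E'
from h import *
s=arm.sense();print(s['time'],'q',s['qpos'].round(3),'F',s['ft_force'].round(1),'T',s['ft_torque'].round(2), 'w',round(s['gripper_width'],4),'p',s['tcp_pos'].round(4))
R=s['orientation'];print(R.round(3).tolist())
d=np.array([0.4312,0.138,.072])-s['tcp_pos'];print('to grasp tool mm',(R.T@d*1000).round(1))
print('level rotvec tool', np.cross(R[:,2],[0,0,-1])@R, 'yaw',np.degrees(np.arctan2(R[1,0],R[0,0])))
E
python3 st.py
```

```text
time: 1.23
tcp_pos: [0.381, -0.0301, 0.2202]
orientation: [[0.926, 0.378, -0.004], [0.378, -0.926, 0.012], [0.001, -0.012, -1.0]]
ft_force: [0.1, -1.3, 0.4]
gripper_width: 0.0849
1.225 q [-0.179 -0.488  1.702  0.012  1.934  1.009] F [ 0.1 -1.3  0.4] T [ 0.01 -0.03  0.01] w 0.0849 p [ 0.381  -0.0301  0.2202]
[[0.926, 0.378, -0.004], [0.378, -0.926, 0.012], [0.001, -0.012, -1.0]]
to grasp tool mm [ 109.8 -134.9  150. ]
level rotvec tool [-1.23365556e-02 -1.18528285e-03 -2.06897685e-21] yaw 22.18649873175236
```

Now translate the rest, then yaw to bring joint 6 near zero.

```bash
python3 -m handwheel '[{"x":37,"y":-45,"z":0,"ax":0,"ay":0,"az":0,"gripper":85},{"x":37,"y":-45,"z":0,"ax":0,"ay":0,"az":0,"gripper":85},{"x":36,"y":-45,"z":0,"ax":-0.012,"ay":0,"az":0,"gripper":85},{"x":0,"y":0,"z":0,"ax":0,"ay":0,"az":-0.18,"gripper":85},{"x":0,"y":0,"z":0,"ax":0,"ay":0,"az":-0.18,"gripper":85},{"x":0,"y":0,"z":0,"ax":0,"ay":0,"az":-0.18,"gripper":85},{"x":0,"y":0,"z":0,"ax":0,"ay":0,"az":-0.18,"gripper":85},{"x":0,"y":0,"z":0,"ax":0,"ay":0,"az":-0.18,"gripper":85},{"x":0,"y":0,"z":0,"ax":0,"ay":0,"az":-0.18,"gripper":85},{"x":0,"y":0,"z":0,"ax":0,"ay":0,"az":-0.18,"gripper":85}]'; python3 st.py
```

```text
time: 2.48
tcp_pos: [0.4302, 0.1479, 0.2164]
orientation: [[-0.124, 0.992, -0.007], [0.992, 0.124, -0.002], [-0.001, -0.007, -1.0]]
ft_force: [0.2, 0.4, -0.8]
gripper_width: 0.0849
2.475 q [ 0.256 -0.288  1.558  0.     1.879  0.132] F [ 0.2  0.4 -0.8] T [-0.01 -0.04  0.01] w 0.0849 p [0.4302 0.1479 0.2164]
[[-0.124, 0.992, -0.007], [0.992, 0.124, -0.002], [-0.001, -0.007, -1.0]]
to grasp tool mm [ -9.9   0.9 144.4]
level rotvec tool [-7.40520418e-03  8.96342809e-04 -4.03934053e-22] yaw 97.10964932059936
```

```bash
python3 -m handwheel '[{"x":-10,"y":1,"z":0,"ax":-0.007,"ay":0,"az":0,"gripper":85},{"x":0,"y":0,"z":30,"ax":0,"ay":0,"az":0,"gripper":85},{"x":0,"y":0,"z":30,"ax":0,"ay":0,"az":0,"gripper":85},{"x":0,"y":0,"z":30,"ax":0,"ay":0,"az":0,"gripper":85},{"x":0,"y":0,"z":0,"ax":0,"ay":0,"az":0,"gripper":85}]'; python3 st.py; python3 - <<'E'
from h import *
im,K,R,t=cam("side"); save(im,"s1.png",(270,120,430,240),5)
im,K,R,t=cam("top"); save(im,"t1.png",(240,140,400,260),5)
E
```

```text
time: 3.1
tcp_pos: [0.4326, 0.1351, 0.1235]
orientation: [[-0.105, 0.994, 0.001], [0.994, 0.105, -0.002], [-0.002, 0.0, -1.0]]
ft_force: [0.8, 0.1, 0.8]
gripper_width: 0.0851
3.1 q [ 0.229 -0.313  1.743 -0.002  1.711  0.124] F [0.8 0.1 0.8] T [-0.05  0.03  0.04] w 0.0851 p [0.4326 0.1351 0.1235]
[[-0.105, 0.994, 0.001], [0.994, 0.105, -0.002], [-0.002, 0.0, -1.0]]
to grasp tool mm [ 3.2 -1.2 51.5]
level rotvec tool [3.66814000e-04 2.08979412e-03 3.48832887e-23] yaw 96.03207657293774
```

View pics/s1.png

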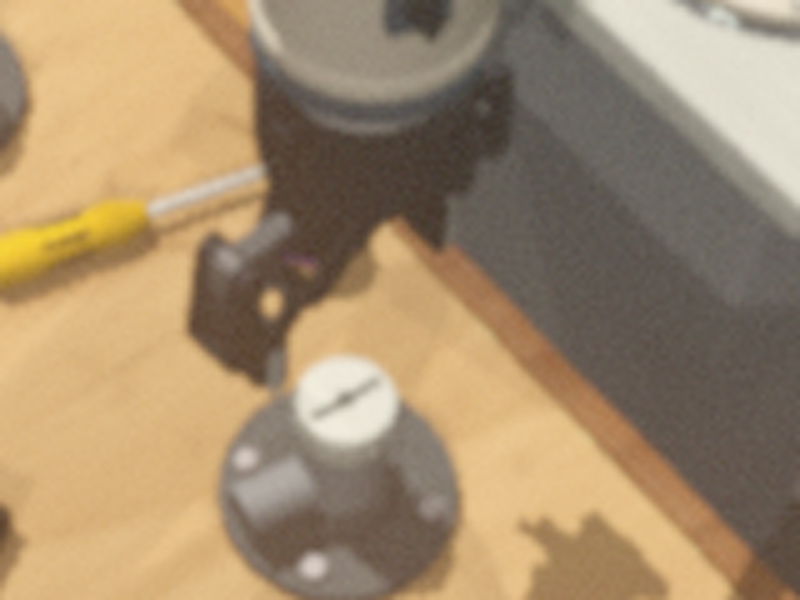

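View pics/t1.png

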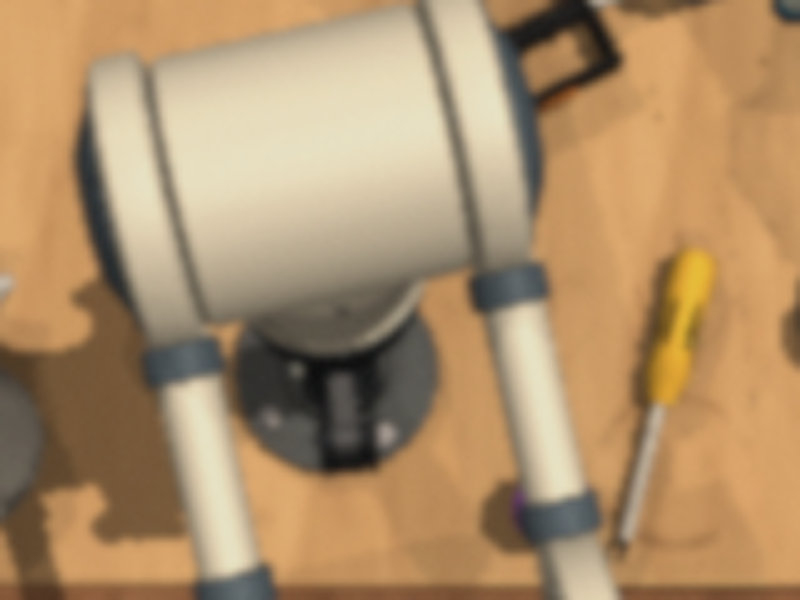

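The side view shows the cap at crop (347,401) and the +x finger above and to its left, with the other finger hidden. I'll project the TCP to check it against the picture.

```bash
python3 - <<'E'
from h import *
K,R,t=[np.load("side0.npz")[k] for k in("K","R","t")]
s=arm.sense();p=s['tcp_pos'];O=s['orientation']
for n,q in(("tcp",p),("f+",p+O@[0,.0425,-.005]),("f-",p+O@[0,-.0425,-.005]),("cap",[.4312,.138,.094])): print(n,(proj(K,R,t,q)-[270,120])*5)
E
```

```text
tcp [339.75022505 362.36881283]
f+ [265.28582306 420.13152739]
f- [412.94263589 294.58132889]
cap [345.56502107 400.53934505]
```

```bash
python3 - <<'E'
from h import *
K,R,t=[np.load("side0.npz")[k] for k in("K","R","t")]
im,*_=cam("side")
s=arm.sense();p=s['tcp_pos'];O=s['orientation']
im=cv2.resize(im[120:240,270:430],None,fx=5,fy=5,interpolation=cv2.INTER_CUBIC)
im=np.clip(im.astype(int)*1.6,0,255).astype(np.uint8)
for sg in(1,-1):
  P=[(proj(K,R,t,p+O@np.array([x,sg*y,z]))-[270,120])*5 for x,y,z in((-.011,.0425,-.005),(.011,.0425,-.005),(.011,.057,-.005),(-.011,.057,-.005),(-.011,.0425,-.005),(-.011,.0425,-.045),(.011,.0425,-.045),(.011,.0425,-.005))]
  cv2.polylines(im,[np.int32(P)],False,(255,0,0) if sg>0 else (0,0,255),1)
save(im,"s2.png")
E
```

```text
(no output)
```

View pics/s2.png

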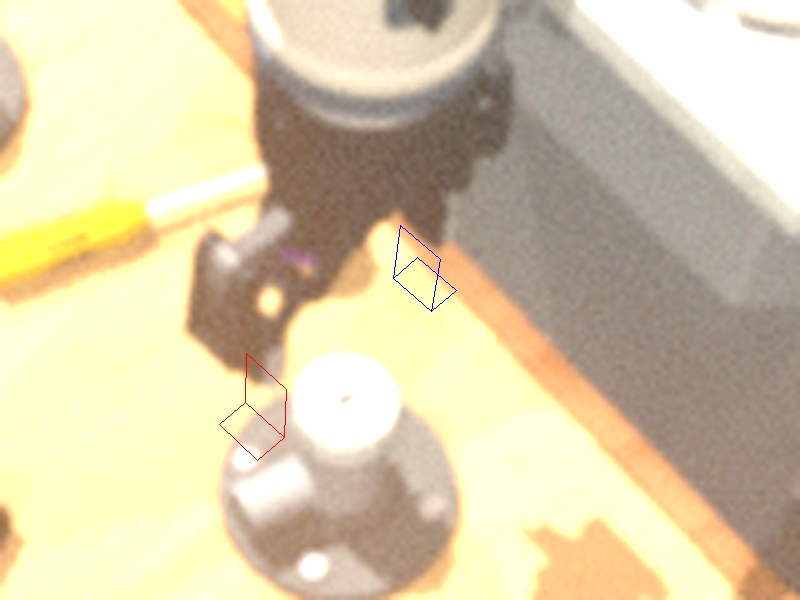

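```bash
python3 - <<'E'
from h import *
s=arm.sense();p=s['tcp_pos'];O=s['orientation']
for n,off in(("top",(200,120)),("side",(270,100))):
  im,K,R,t=cam(n)
  im=cv2.resize(im[off[1]:off[1]+140,off[0]:off[0]+180],None,fx=4,fy=4,interpolation=cv2.INTER_CUBIC)
  im=np.clip(im.astype(int)*1.6,0,255).astype(np.uint8)
  pr=lambda q:(proj(K,R,t,p+O@np.array(q))-off)*4
  for sg in(1,-1):
    P=[pr((x,sg*y,z)) for x,y,z in((-.011,.0425,-.005),(.011,.0425,-.005),(.011,.057,-.005),(-.011,.057,-.005),(-.011,.0425,-.005),(-.011,.0425,-.045),(.011,.0425,-.045),(.011,.0425,-.005))]
    cv2.polylines(im,[np.int32(P)],False,(255,0,0) if sg>0 else (0,0,255),1)
  for z in(-.065,-.15):
    P=[pr((a*.038,b*.0425,z)) for a,b in((1,1),(1,-1),(-1,-1),(-1,1))]
    cv2.polylines(im,[np.int32(P)],True,(0,255,0),1)
  save(im,n+"3.png")
E
```

```text
(no output)
```

View pics/top3.png

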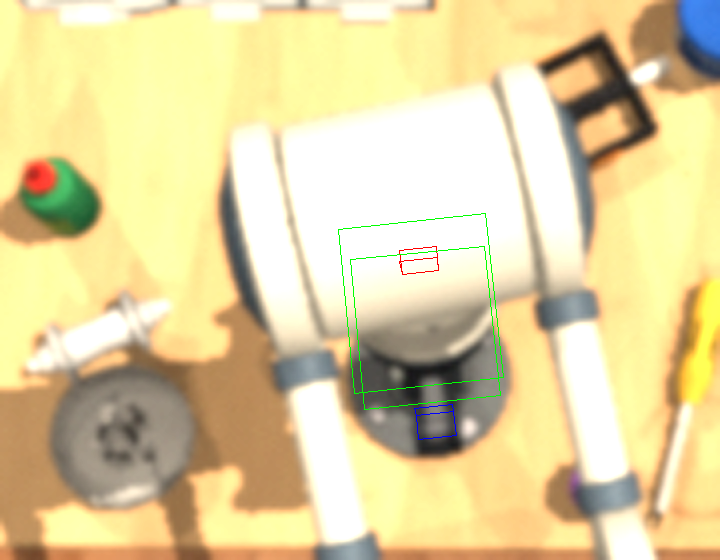

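View pics/side3.png

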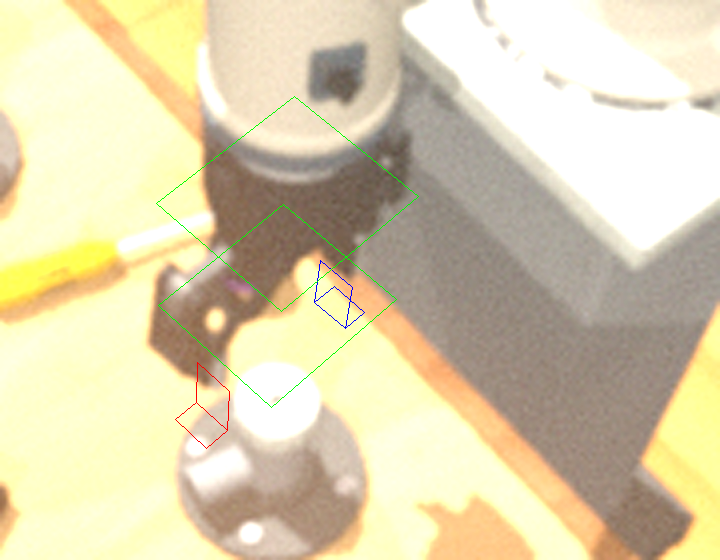

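```bash
python3 - <<'E'
from h import *
s=arm.sense();p=s['tcp_pos'];O=s['orientation'];print(p)
g=lambda n:[np.load(n+"0.npz")[k] for k in("K","R","t")]
T=g("top");S=g("side")
for z in(.11,.128,.16,.19):
  print(z,"top -x finger outer edge",ray(*T,308.75,233,z).round(4),"side +x finger bottom corner",ray(*S,270+205/4,100+383/4,z).round(4),"left corner",ray(*S,270+150/4,100+343/4,z).round(4),'flange side centre',ray(*S,270+300/4,100+150/4,z+.1).round(3))
E
```

```text
[0.43492323 0.13608219 0.12799917]
0.11 top -x finger outer edge [0.3714 0.1317 0.11  ] side +x finger bottom corner [0.4601 0.1136 0.11  ] left corner [0.4682 0.077  0.11  ] flange side centre [0.378 0.082 0.21 ]
0.128 top -x finger outer edge [0.3699 0.1313 0.128 ] side +x finger bottom corner [0.4663 0.1213 0.128 ] left corner [0.4742 0.0856 0.128 ] flange side centre [0.387 0.092 0.228]
0.16 top -x finger outer edge [0.3673 0.1306 0.16  ] side +x finger bottom corner [0.4774 0.135  0.16  ] left corner [0.485  0.1008 0.16  ] flange side centre [0.403 0.109 0.26 ]
0.19 top -x finger outer edge [0.3648 0.13   0.19  ] side +x finger bottom corner [0.4877 0.1479 0.19  ] left corner [0.495 0.115 0.19 ] flange side centre [0.419 0.125 0.29 ]
```

```bash
python3 - <<'E'
from h import *
im,K,R,t=cam("side")
c=im[130:215,295:385].astype(float)
c=255*(c/255)**0.6
save(c.astype(np.uint8),"s4.png",None,8)
print(arm.sense()['tcp_pos'],arm.sense()['time'])
E
```

```text
[0.43484356 0.1361227  0.12783433] 3.4
```

View pics/s4.png

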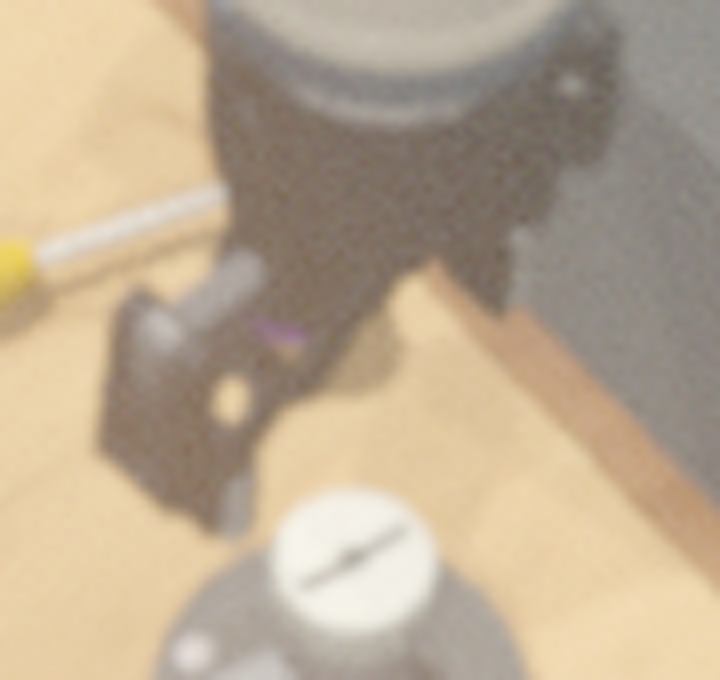

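```bash
python3 st.py; python3 -m handwheel '[{"x":2,"y":-3,"z":20,"ax":0,"ay":0,"az":0,"gripper":85},{"x":0,"y":0,"z":16,"ax":0,"ay":0,"az":0,"gripper":85},{"x":0,"y":0,"z":0,"ax":0,"ay":0,"az":0,"gripper":85}]'; python3 - <<'E'
from h import *
im,K,R,t=cam("side")
c=im[130:215,295:385].astype(float)
c=255*(c/255)**0.6
save(c.astype(np.uint8),"s5.png",None,8)
E
python3 st.py
```

```text
3.4 q [ 0.23  -0.314  1.736 -0.002  1.712  0.122] F [ 0.7  0.1 -0.6] T [-0.02  0.01  0.02] w 0.085 p [0.4348 0.1361 0.1278]
[[-0.108, 0.994, 0.008], [0.994, 0.108, -0.0], [-0.001, 0.008, -1.0]]
to grasp tool mm [ 2.3 -3.9 55.8]
level rotvec tool [ 7.90593108e-03  9.58710677e-04 -5.12215464e-23] yaw 96.2126405190344
time: 3.78
tcp_pos: [0.4318, 0.138, 0.0897]
orientation: [[-0.108, 0.994, 0.009], [0.994, 0.108, 0.0], [-0.001, 0.009, -1.0]]
ft_force: [-0.1, -0.2, 0.1]
gripper_width: 0.0851
3.825 q [ 0.236 -0.315  1.803 -0.002  1.644  0.128] F [-0.4  0.3  0.1] T [ 0.02  0.03 -0.02] w 0.0852 p [0.4322 0.1381 0.0905]
[[-0.108, 0.994, 0.01], [0.994, 0.108, 0.0], [-0.001, 0.01, -1.0]]
to grasp tool mm [ 0.  -1.1 18.5]
level rotvec tool [ 9.52115950e-03  7.26158428e-04 -8.42078498e-23] yaw 96.19691874660542
```

View pics/s5.png

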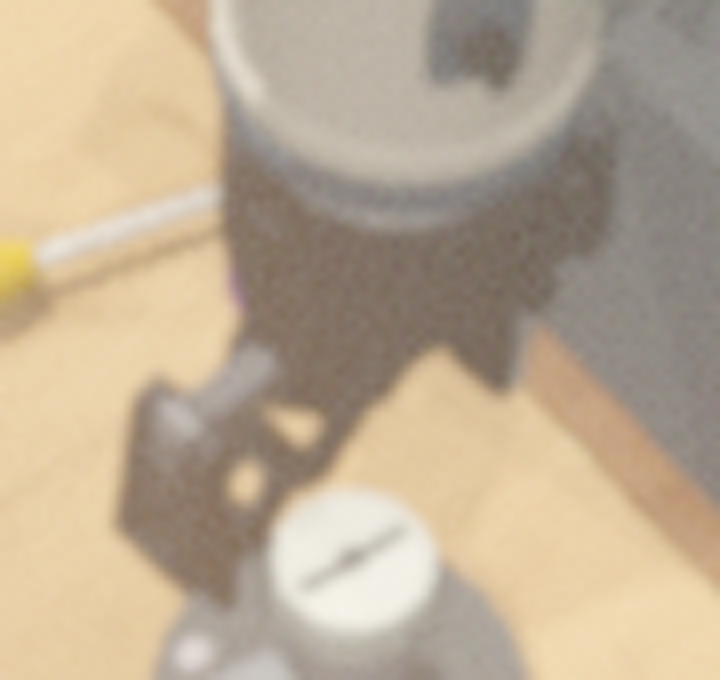

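```bash
python3 -m handwheel '[{"x":0,"y":-1,"z":18,"ax":0.008,"ay":0,"az":0,"gripper":85},{"x":0,"y":0,"z":0,"ax":0,"ay":0,"az":0,"gripper":85},{"x":0,"y":0,"z":0,"ax":0,"ay":0,"az":0,"gripper":85}]'; python3 - <<'E'
from h import *
for n,(a,b) in dict(side=(295,140),top=(260,170)).items():
  im,K,R,t=cam(n)
  c=im[b:b+75,a:a+90].astype(float)
  c=255*(c/255)**0.6
  save(c.astype(np.uint8),n+"6.png",None,8)
E
python3 st.py
```

```text
time: 4.2
tcp_pos: [0.4315, 0.1381, 0.0715]
orientation: [[-0.108, 0.994, 0.001], [0.994, 0.108, -0.001], [-0.001, 0.001, -1.0]]
ft_force: [0.1, 0.4, 0.0]
gripper_width: 0.0851
4.3 q [ 2.350e-01 -3.030e-01  1.827e+00 -1.000e-03  1.616e+00  1.270e-01] F [0.1 0.  0.6] T [-0.01 -0.02 -0.01] w 0.0851 p [0.4314 0.138  0.0715]
[[-0.108, 0.994, 0.001], [0.994, 0.108, -0.001], [-0.001, 0.001, -1.0]]
to grasp tool mm [-0.  -0.2 -0.5]
level rotvec tool [ 1.22432169e-03  6.87195917e-04 -6.70618487e-24] yaw 96.19776902879794
```

View pics/side6.png

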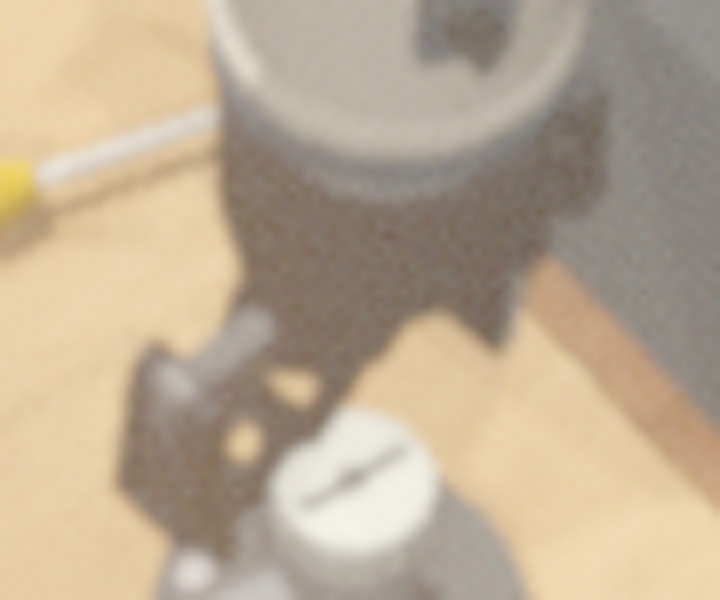

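View pics/top6.png

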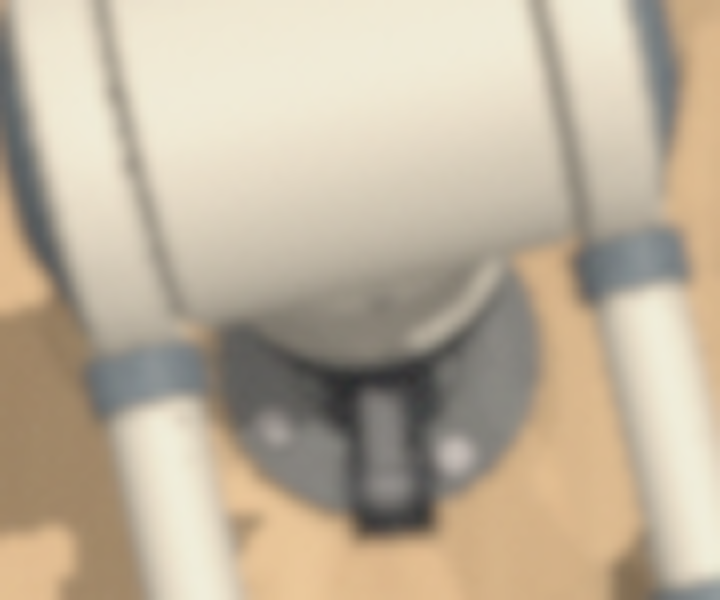

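```bash
python3 -m handwheel '[{"x":0,"y":0,"z":0,"ax":0,"ay":0,"az":0,"gripper":48},{"x":0,"y":0,"z":0,"ax":0,"ay":0,"az":0,"gripper":48},{"x":0,"y":0,"z":0,"ax":0,"ay":0,"az":0,"gripper":48},{"x":0,"y":0,"z":0,"ax":0,"ay":0,"az":0,"gripper":48}]' 30; python3 - <<'E'
from h import *
for n,(a,b) in dict(side=(295,140)).items():
  im,K,R,t=cam(n)
  c=im[b:b+75,a:a+90].astype(float)
  c=255*(c/255)**0.6
  save(c.astype(np.uint8),n+"7.png",None,8)
E
python3 st.py
```

```text
time: 4.8
tcp_pos: [0.432, 0.1382, 0.0725]
orientation: [[-0.108, 0.994, 0.003], [0.994, 0.108, -0.0], [-0.001, 0.003, -1.0]]
ft_force: [-0.2, 0.8, 0.1]
gripper_width: 0.0477
4.85 q [ 2.350e-01 -3.040e-01  1.826e+00 -1.000e-03  1.617e+00  1.270e-01] F [-0.7  0.2 -0.2] T [-0.01  0.06 -0.02] w 0.0481 p [0.432  0.1382 0.0725]
[[-0.108, 0.994, 0.003], [0.994, 0.108, -0.0], [-0.0, 0.003, -1.0]]
to grasp tool mm [-0.1 -0.8  0.5]
level rotvec tool [ 3.01460645e-03  4.62283615e-04 -2.63979025e-23] yaw 96.19575436772048
```

View pics/side7.png

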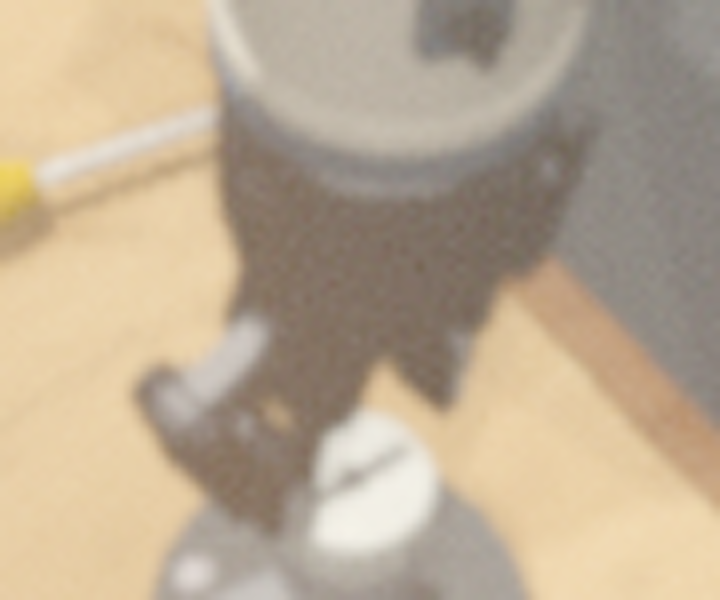

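```bash
python3 - <<'E'
from h import *
s=arm.sense();p=s['tcp_pos'];O=s['orientation']
K,R,t=[np.load("side0.npz")[k] for k in("K","R","t")]
for dz in (0,-.02,-.04):
  for sg in(1,-1):
    print(dz,sg,[ ((proj(K,R,t,p+O@np.array([x,sg*y,.004+dz]))-[295,140])*8).round(0).tolist() for x,y in((-.011,.024),(.011,.024),(.011,.038),(-.011,.038))])
E
```

```text
0 1 [[255.0, 556.0], [313.0, 609.0], [275.0, 642.0], [217.0, 589.0]]
0 -1 [[380.0, 448.0], [438.0, 499.0], [474.0, 468.0], [416.0, 417.0]]
-0.02 1 [[256.0, 522.0], [315.0, 576.0], [277.0, 609.0], [218.0, 554.0]]
-0.02 -1 [[384.0, 412.0], [443.0, 464.0], [480.0, 432.0], [421.0, 381.0]]
-0.04 1 [[258.0, 486.0], [318.0, 540.0], [280.0, 574.0], [219.0, 519.0]]
-0.04 -1 [[388.0, 374.0], [448.0, 427.0], [486.0, 395.0], [425.0, 343.0]]
```

```bash
python3 -m handwheel '[{"x":0,"y":-1,"z":0,"ax":0,"ay":0,"az":0,"gripper":36},{"x":0,"y":0,"z":0,"ax":0,"ay":0,"az":0,"gripper":36},{"x":0,"y":0,"z":0,"ax":0,"ay":0,"az":0,"gripper":36}]' 25; python3 - <<'E'
from h import *
for n,(a,b) in dict(side=(295,140)).items():
  im,K,R,t=cam(n)
  c=im[b:b+75,a:a+90].astype(float)
  c=255*(c/255)**0.6
  save(c.astype(np.uint8),n+"8.png",None,8)
E
python3 st.py
```

```text
time: 5.22
tcp_pos: [0.4309, 0.138, 0.0725]
orientation: [[-0.108, 0.994, 0.003], [0.994, 0.108, -0.0], [-0.0, 0.003, -1.0]]
ft_force: [0.2, -0.0, -0.5]
gripper_width: 0.0357
5.275 q [ 2.350e-01 -3.070e-01  1.828e+00 -1.000e-03  1.617e+00  1.270e-01] F [-0.5  0.6  0.3] T [-0.07  0.01  0.01] w 0.0362 p [0.4309 0.138  0.0725]
[[-0.108, 0.994, 0.003], [0.994, 0.108, -0.0], [-0.0, 0.003, -1.0]]
to grasp tool mm [-0.1  0.3  0.5]
level rotvec tool [ 2.97908377e-03  4.71742749e-04 -6.64993614e-24] yaw 96.19093073952737
```

View pics/side8.png

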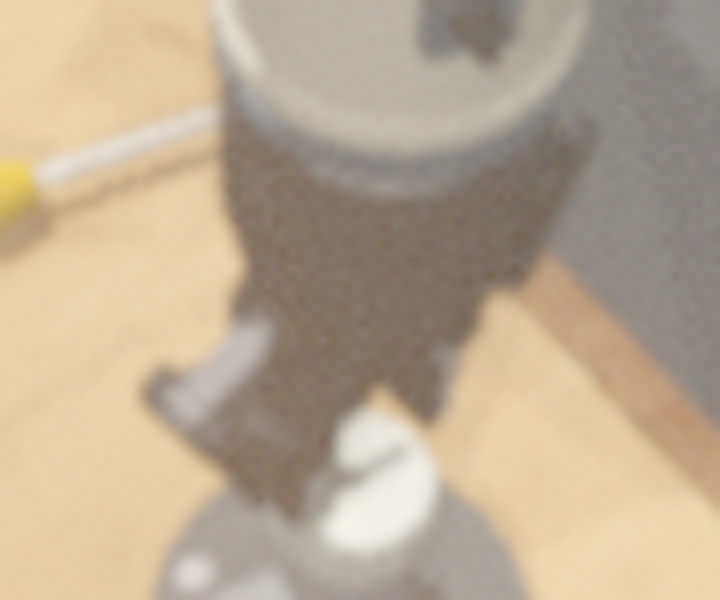

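The width of 36 mm, less than the 42 mm head, shows the fingers closed above the cap. So the true tool sits higher than the reading says, as the picture suggested. I'll measure that offset with the jaws shut.

```bash
python3 -m handwheel '[{"x":0,"y":0,"z":-15,"ax":0,"ay":0,"az":0,"gripper":0},{"x":0,"y":0,"z":0,"ax":0,"ay":0,"az":0,"gripper":0},{"x":0,"y":0,"z":0,"ax":0,"ay":0,"az":0,"gripper":0},{"x":0,"y":0,"z":0,"ax":0,"ay":0,"az":0,"gripper":0}]'; python3 - <<'E'
from h import *
for n,(a,b) in dict(side=(295,120),top=(260,150)).items():
  im,K,R,t=cam(n)
  c=im[b:b+75,a:a+90].astype(float)
  c=255*(c/255)**0.6
  save(c.astype(np.uint8),n+"9.png",None,8)
E
python3 st.py
```

```text
time: 5.78
tcp_pos: [0.4312, 0.1381, 0.0892]
orientation: [[-0.108, 0.994, 0.004], [0.994, 0.108, 0.0], [-0.0, 0.004, -1.0]]
ft_force: [-0.5, -0.1, 0.7]
gripper_width: -0.0003
5.875 q [ 2.360e-01 -3.120e-01  1.803e+00 -1.000e-03  1.647e+00  1.270e-01] F [-0.2 -0.1 -0.1] T [ 0.01 -0.02  0.01] w 0.0004 p [0.431  0.1381 0.0889]
[[-0.108, 0.994, 0.004], [0.994, 0.108, -0.0], [-0.0, 0.004, -1.0]]
to grasp tool mm [-0.1  0.1 17. ]
level rotvec tool [ 3.62639020e-03  4.16381908e-04 -6.36212630e-24] yaw 96.19258326649083
```

View pics/side9.png

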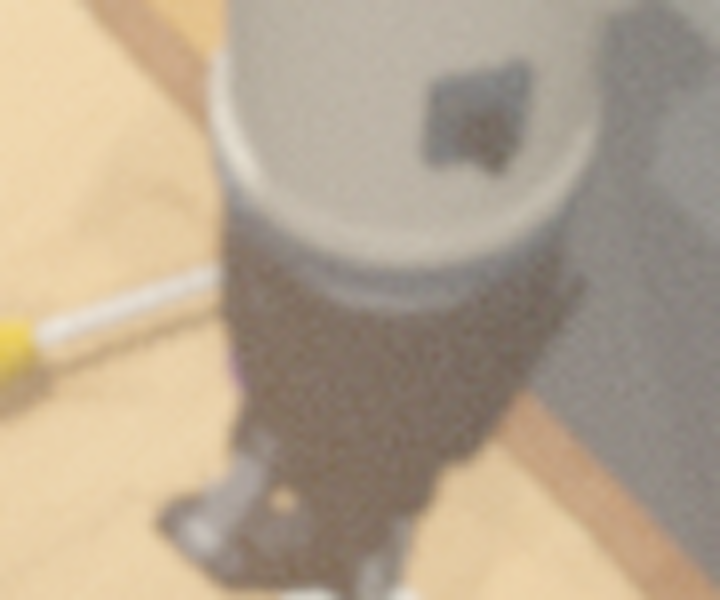

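View pics/top9.png

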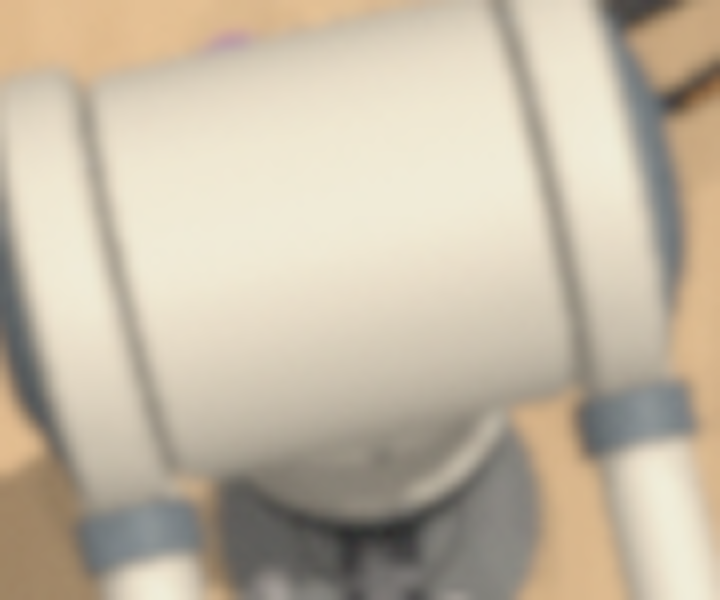

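```bash
python3 - <<'E'
from h import *
im,K,R,t=cam("side"); a,b=300,160
c=im[b:b+60,a:a+80].astype(float); c=255*(c/255)**0.6
c=cv2.resize(c.astype(np.uint8),None,fx=10,fy=10,interpolation=cv2.INTER_CUBIC)
s=arm.sense();p=s['tcp_pos'];O=s['orientation']
for dz,col in ((0,(255,0,0)),(-.03,(0,160,0)),(-.045,(0,0,255)),(-.06,(255,0,255))):
  P=[(proj(K,R,t,p+O@np.array([x,y,.008+dz]))-[a,b])*10 for x,y in((-.011,-.014),(.011,-.014),(.011,.014),(-.011,.014))]
  cv2.polylines(c,[np.int32(P)],True,col,1)
save(c,"s10.png")
E
```

```text
(no output)
```

View pics/s10.png

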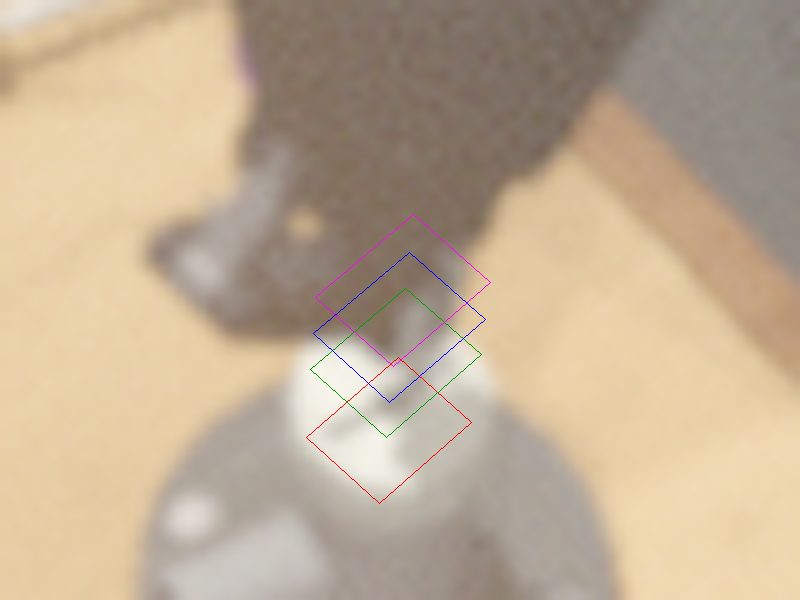

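Shut tips are at about (405,345), and their shadow falls on the cap top. That puts them roughly 40 mm or more above where the reading says. I'll probe the cap top gently with the shut fingers to get an exact height.

```bash
python3 -m handwheel '[{"x":0,"y":0,"z":12,"ax":0.003,"ay":0,"az":0,"gripper":0},{"x":0,"y":0,"z":9,"ax":0,"ay":0,"az":0,"gripper":0},{"x":0,"y":0,"z":0,"ax":0,"ay":0,"az":0,"gripper":0}]'; python3 - <<'E'
from h import *
im,K,R,t=cam("side"); a,b=300,160
c=im[b:b+60,a:a+80].astype(float); c=255*(c/255)**0.6
save(c.astype(np.uint8),"s11.png",None,10)
E
python3 st.py
```

```text
time: 6.3
tcp_pos: [0.4304, 0.1379, 0.0653]
orientation: [[-0.108, 0.994, -0.002], [0.994, 0.108, -0.001], [-0.001, -0.002, -1.0]]
ft_force: [-1.0, -1.0, -0.2]
gripper_width: 0.0001
6.35 q [ 0.235 -0.301  1.835 -0.     1.608  0.127] F [-0.7  0.1 -1.1] T [-0.05 -0.05  0.05] w -0.0 p [0.4306 0.138  0.0657]
[[-0.108, 0.994, -0.001], [0.994, 0.108, -0.001], [-0.001, -0.001, -1.0]]
to grasp tool mm [-0.   0.6 -6.3]
level rotvec tool [-1.02694910e-03  5.89991175e-04 -3.27328991e-23] yaw 96.19483971332014
```

View pics/s11.png

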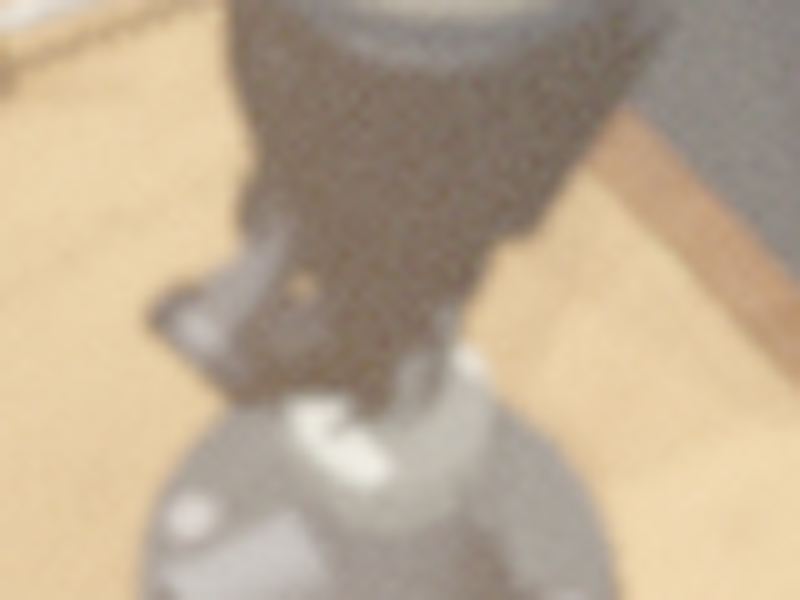

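```bash
python3 -m handwheel '[{"x":0,"y":0,"z":3,"ax":0,"ay":0,"az":0,"gripper":0},{"x":0,"y":0,"z":0,"ax":0,"ay":0,"az":0,"gripper":0}]'; python3 -m handwheel '[{"x":0,"y":0,"z":3,"ax":0,"ay":0,"az":0,"gripper":0}]'
```

```text
time: 6.6
tcp_pos: [0.4315, 0.1382, 0.0646]
orientation: [[-0.108, 0.994, 0.002], [0.994, 0.108, -0.0], [-0.0, 0.002, -1.0]]
ft_force: [-0.2, 0.2, -0.3]
gripper_width: -0.0001
time: 6.72
tcp_pos: [0.432, 0.1383, 0.0639]
orientation: [[-0.108, 0.994, 0.004], [0.994, 0.108, 0.0], [-0.0, 0.004, -1.0]]
ft_force: [-7.8, -2.1, 21.4]
gripper_width: 0.0001
```

```bash
python3 -m handwheel '[{"x":0,"y":0,"z":2,"ax":0,"ay":0,"az":0,"gripper":0}]'
```

```text
time: 6.85
tcp_pos: [0.4321, 0.1383, 0.064]
orientation: [[-0.108, 0.994, 0.005], [0.994, 0.108, 0.001], [0.0, 0.005, -1.0]]
ft_force: [-6.1, -1.9, 10.7]
gripper_width: -0.0005
```

Contact is at a TCP reading of 0.064, so the shut tips at 0.094 true read about 38 mm low. The grasp height therefore reads about 0.031. I'll back off, open and look from both cameras before going down.

```bash
python3 -m handwheel '[{"x":0,"y":0,"z":-16,"ax":0,"ay":0,"az":0,"gripper":0},{"x":0,"y":0,"z":0,"ax":0.004,"ay":0,"az":0,"gripper":85},{"x":0,"y":0,"z":0,"ax":0,"ay":0,"az":0,"gripper":85},{"x":0,"y":0,"z":0,"ax":0,"ay":0,"az":0,"gripper":85},{"x":0,"y":0,"z":0,"ax":0,"ay":0,"az":0,"gripper":85},{"x":0,"y":0,"z":0,"ax":0,"ay":0,"az":0,"gripper":85}]';python3 st.py
```

```text
time: 7.6
tcp_pos: [0.432, 0.1383, 0.0798]
orientation: [[-0.108, 0.994, 0.0], [0.994, 0.108, 0.0], [-0.0, 0.0, -1.0]]
ft_force: [-0.0, 0.1, -0.0]
gripper_width: 0.0848
7.6 q [ 0.235 -0.303  1.812 -0.     1.632  0.127] F [-0.   0.1 -0. ] T [-0.    0.04 -0.07] w 0.0848 p [0.432  0.1383 0.0798]
[[-0.108, 0.994, 0.0], [0.994, 0.108, 0.0], [-0.0, 0.0, -1.0]]
to grasp tool mm [-0.2 -0.8  7.8]
level rotvec tool [5.56044437e-05 1.29707827e-06 1.91595774e-26] yaw 96.199016725621
```

```bash
python3 -m handwheel '[{"x":0,"y":-1,"z":15,"ax":0,"ay":0,"az":0,"gripper":85},{"x":0,"y":0,"z":8,"ax":0,"ay":0,"az":0,"gripper":85},{"x":0,"y":0,"z":0,"ax":0,"ay":0,"az":0,"gripper":85}]'; python3 - <<'E'
from h import *
im,K,R,t=cam("side"); a,b=295,150
c=im[b:b+75,a:a+90].astype(float); c=255*(c/255)**0.6
save(c.astype(np.uint8),"s12.png",None,8)
E
python3 st.py
```

```text
time: 7.98
tcp_pos: [0.4302, 0.138, 0.0541]
orientation: [[-0.108, 0.994, -0.002], [0.994, 0.108, -0.0], [-0.0, -0.002, -1.0]]
ft_force: [-1.3, -0.4, 1.0]
gripper_width: 0.0849
8.025 q [ 0.235 -0.296  1.852 -0.     1.587  0.127] F [ 0.2 -0.4 -0.2] T [ 0.02  0.01 -0.02] w 0.0849 p [0.4304 0.1381 0.0544]
[[-0.108, 0.994, -0.001], [0.994, 0.108, -0.0], [-0.0, -0.001, -1.0]]
to grasp tool mm [ -0.1   0.8 -17.6]
level rotvec tool [-1.41440277e-03  1.93160194e-04  2.13833897e-23] yaw 96.19848724893748
```

View pics/s12.png

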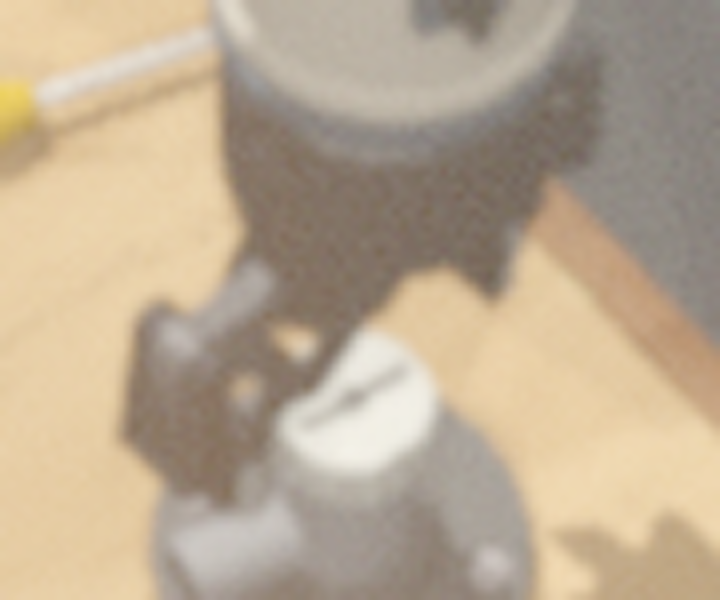

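```bash
python3 -m handwheel '[{"x":0,"y":0,"z":12,"ax":0,"ay":0,"az":0,"gripper":85},{"x":0,"y":0,"z":10,"ax":0,"ay":0,"az":0,"gripper":85},{"x":0,"y":1,"z":0,"ax":0,"ay":0,"az":0,"gripper":85}]'; python3 - <<'E'
from h import *
im,K,R,t=cam("side"); a,b=295,150
c=im[b:b+75,a:a+90].astype(float); c=255*(c/255)**0.6
save(c.astype(np.uint8),"s13.png",None,8)
E
python3 st.py
```

```text
time: 8.4
tcp_pos: [0.4314, 0.1382, 0.0309]
orientation: [[-0.108, 0.994, -0.001], [0.994, 0.108, -0.0], [-0.0, -0.001, -1.0]]
ft_force: [0.0, 0.5, 0.9]
gripper_width: 0.0852
8.45 q [ 0.235 -0.281  1.88  -0.     1.542  0.127] F [-1.   0.3 -0.3] T [-0.06  0.03 -0.01] w 0.0847 p [0.4318 0.1382 0.0314]
[[-0.108, 0.994, -0.0], [0.994, 0.108, -0.0], [-0.0, -0.0, -1.0]]
to grasp tool mm [ -0.2  -0.6 -40.6]
level rotvec tool [-4.08547646e-04  1.15551792e-04  3.59048329e-24] yaw 96.19972539847096
```

View pics/s13.png

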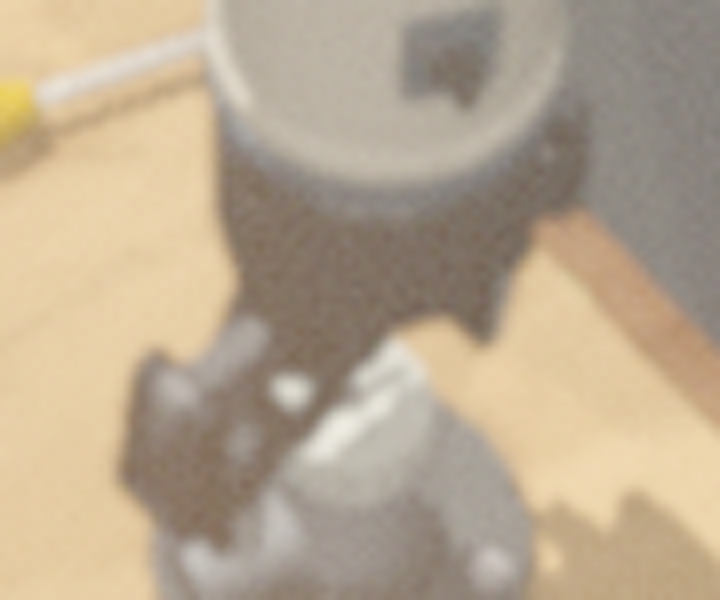

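The fingers now straddle the cap. Closing.

```bash
python3 -m handwheel '[{"x":0,"y":0,"z":0,"ax":0,"ay":0,"az":0,"gripper":44},{"x":0,"y":0,"z":0,"ax":0,"ay":0,"az":0,"gripper":44},{"x":0,"y":0,"z":0,"ax":0,"ay":0,"az":0,"gripper":44},{"x":0,"y":0,"z":0,"ax":0,"ay":0,"az":0,"gripper":30},{"x":0,"y":0,"z":0,"ax":0,"ay":0,"az":0,"gripper":30}]' 30; python3 st.py;  python3 - <<'E'
from h import *
im,K,R,t=cam("side"); a,b=295,150
c=im[b:b+75,a:a+90].astype(float); c=255*(c/255)**0.6
save(c.astype(np.uint8),"s14.png",None,8)
E
```

```text
time: 9.07
tcp_pos: [0.4324, 0.1384, 0.0326]
orientation: [[-0.108, 0.994, 0.001], [0.994, 0.108, 0.0], [0.0, 0.001, -1.0]]
ft_force: [-0.5, -1.0, -0.3]
gripper_width: 0.0409
9.075 q [ 0.235 -0.281  1.879 -0.     1.543  0.127] F [-0.5 -1.  -0.3] T [-0.03  0.04 -0.05] w 0.0409 p [0.4324 0.1384 0.0326]
[[-0.108, 0.994, 0.001], [0.994, 0.108, 0.0], [0.0, 0.001, -1.0]]
to grasp tool mm [ -0.2  -1.2 -39.4]
level rotvec tool [ 1.16478018e-03 -1.34119974e-04 -1.02043428e-23] yaw 96.1969449708157
```

View pics/s14.png

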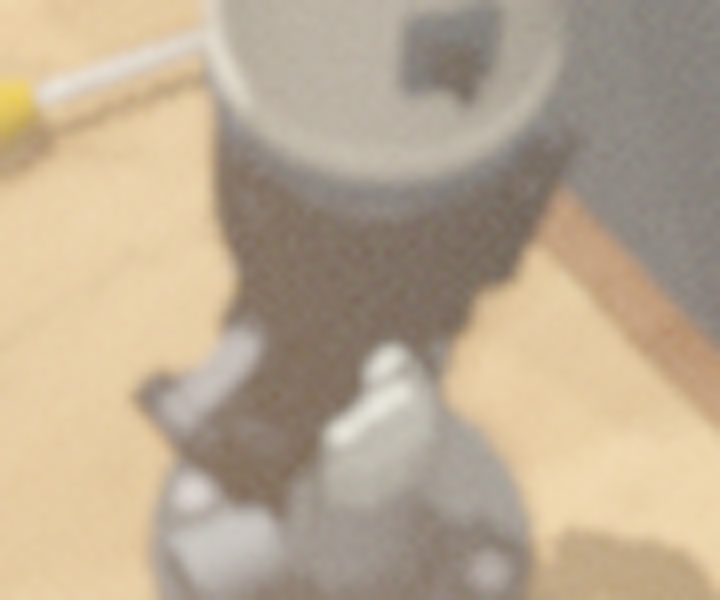

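```bash
python3 -m handwheel '[{"x":0,"y":0,"z":0,"ax":0,"ay":0,"az":0,"gripper":30},{"x":0,"y":0,"z":0,"ax":0,"ay":0,"az":0,"gripper":30}]' 50; python3 st.py; python3 -m handwheel '[{"x":0,"y":0,"z":0,"ax":0,"ay":0,"az":-0.08,"gripper":30},{"x":0,"y":0,"z":0,"ax":0,"ay":0,"az":-0.08,"gripper":30}]'; python3 st.py;python3 -m handwheel '[{"x":0,"y":0,"z":0,"ax":0,"ay":0,"az":-0.08,"gripper":30}]'; python3 st.py;python3 -m handwheel '[{"x":0,"y":0,"z":0,"ax":0,"ay":0,"az":-0.08,"gripper":30}]'; python3 st.py
```

```text
time: 9.38
tcp_pos: [0.4324, 0.1384, 0.0327]
orientation: [[-0.108, 0.994, 0.001], [0.994, 0.108, 0.0], [0.0, 0.001, -1.0]]
ft_force: [-1.4, -0.4, -0.2]
gripper_width: 0.0408
9.375 q [ 0.235 -0.281  1.879 -0.     1.543  0.127] F [-1.4 -0.4 -0.2] T [-0.02  0.11  0.  ] w 0.0408 p [0.4324 0.1384 0.0327]
[[-0.108, 0.994, 0.001], [0.994, 0.108, 0.0], [0.0, 0.001, -1.0]]
to grasp tool mm [ -0.3  -1.2 -39.3]
level rotvec tool [ 1.13628125e-03 -1.42092473e-04 -2.06740469e-23] yaw 96.19988057231632
time: 9.62
tcp_pos: [0.4325, 0.1386, 0.0327]
orientation: [[-0.269, 0.963, 0.001], [0.963, 0.269, 0.001], [0.0, 0.002, -1.0]]
ft_force: [0.0, 0.8, 0.4]
gripper_width: 0.0408
9.625 q [ 0.235 -0.281  1.879  0.     1.543 -0.038] F [0.  0.8 0.4] T [0.05 0.04 0.03] w 0.0408 p [0.4325 0.1386 0.0327]
[[-0.269, 0.963, 0.001], [0.963, 0.269, 0.001], [0.0, 0.002, -1.0]]
to grasp tool mm [ -0.2  -1.3 -39.3]
level rotvec tool [ 1.57669084e-03 -3.59555227e-04  5.49651585e-24] yaw 105.62355450650045
time: 9.75
tcp_pos: [0.4326, 0.1387, 0.0327]
orientation: [[-0.348, 0.938, 0.002], [0.938, 0.348, 0.001], [0.0, 0.
[... 225 characters left out ...]
0.002], [0.938, 0.348, 0.001], [0.0, 0.002, -1.0]]
to grasp tool mm [ -0.2  -1.5 -39.3]
level rotvec tool [ 1.92843182e-03 -3.39299721e-04 -4.96608186e-23] yaw 110.36259339790587
time: 9.88
tcp_pos: [0.4327, 0.1389, 0.0327]
orientation: [[-0.424, 0.906, 0.002], [0.906, 0.424, 0.001], [0.0, 0.002, -1.0]]
ft_force: [0.5, 0.1, -0.5]
gripper_width: 0.0407
9.875 q [ 2.350e-01 -2.810e-01  1.879e+00  1.000e-03  1.542e+00 -2.030e-01] F [ 0.5  0.1 -0.5] T [ 0.07 -0.   -0.04] w 0.0407 p [0.4327 0.1389 0.0327]
[[-0.424, 0.906, 0.002], [0.906, 0.424, 0.001], [0.0, 0.002, -1.0]]
to grasp tool mm [ -0.1  -1.6 -39.3]
level rotvec tool [ 2.26784078e-03 -3.43903855e-04 -1.39747221e-22] yaw 115.10316441483543
```

19° anticlockwise took no torque. I'll check in the picture that the slot turns with the fingers.

```bash
python3 -m handwheel '[{"x":0,"y":0,"z":0,"ax":0,"ay":0,"az":-0.12,"gripper":30},{"x":0,"y":0,"z":0,"ax":0,"ay":0,"az":-0.12,"gripper":30}]'; python3 st.py;  python3 - <<'E'
from h import *
for n,(a,b) in dict(side=(295,150),top=(260,170)).items():
  im,K,R,t=cam(n)
  c=im[b:b+75,a:a+90].astype(float); c=255*(c/255)**0.6
  save(c.astype(np.uint8),n+"15.png",None,8)
E
```

```text
time: 10.12
tcp_pos: [0.4328, 0.1391, 0.0327]
orientation: [[-0.633, 0.774, 0.002], [0.774, 0.633, 0.002], [-0.0, 0.003, -1.0]]
ft_force: [-0.1, 0.8, 0.7]
gripper_width: 0.0404
10.125 q [ 2.350e-01 -2.810e-01  1.879e+00  1.000e-03  1.542e+00 -4.510e-01] F [-0.1  0.8  0.7] T [0.04 0.05 0.  ] w 0.0404 p [0.4328 0.1391 0.0327]
[[-0.633, 0.774, 0.002], [0.774, 0.633, 0.002], [-0.0, 0.003, -1.0]]
to grasp tool mm [  0.1  -1.8 -39.3]
level rotvec tool [2.85626256e-03 6.61414015e-07 2.36634528e-22] yaw 129.2967680182435
```

View pics/side15.png

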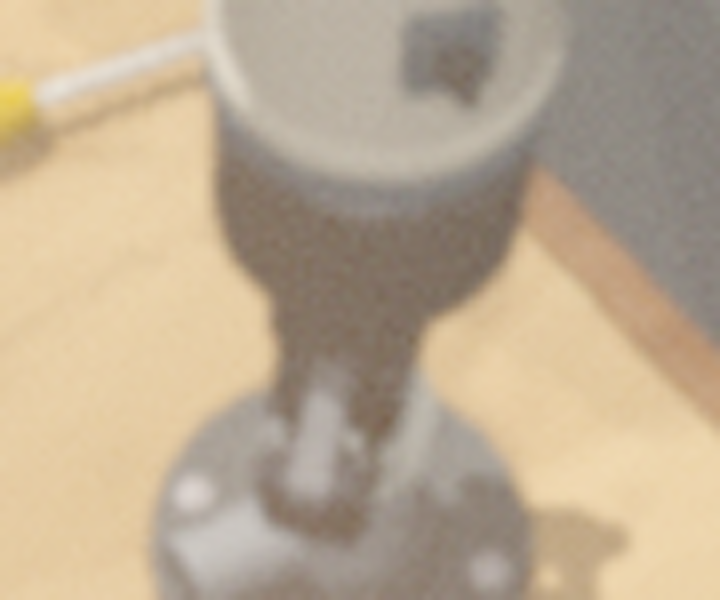

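```bash
python3 -m handwheel '[{"x":0,"y":0,"z":0,"ax":0,"ay":0,"az":-0.1,"gripper":30},{"x":0,"y":0,"z":0,"ax":0,"ay":0,"az":-0.1,"gripper":30}]'; python3 st.py; python3 -m handwheel '[{"x":0,"y":0,"z":0,"ax":0,"ay":0,"az":-0.1,"gripper":30}]'; python3 st.py;python3 -m handwheel '[{"x":0,"y":0,"z":0,"ax":0,"ay":0,"az":-0.1,"gripper":30}]'; python3 st.py
```

```text
time: 10.48
tcp_pos: [0.4329, 0.1392, 0.0327]
orientation: [[-0.772, 0.635, 0.002], [0.635, 0.772, 0.002], [-0.001, 0.003, -1.0]]
ft_force: [-0.4, 1.3, 0.2]
gripper_width: 0.0409
10.475 q [ 2.350e-01 -2.810e-01  1.879e+00  1.000e-03  1.541e+00 -6.470e-01] F [-0.4  1.3  0.2] T [ 0.04  0.04 -0.02] w 0.0409 p [0.4329 0.1392 0.0327]
[[-0.772, 0.635, 0.002], [0.635, 0.772, 0.002], [-0.001, 0.003, -1.0]]
to grasp tool mm [  0.5  -1.9 -39.3]
level rotvec tool [3.09541646e-03 6.30768108e-04 3.75003477e-24] yaw 140.5430915719392
time: 10.6
tcp_pos: [0.4329, 0.1393, 0.0327]
orientation: [[-0.832, 0.555, 0.002], [0.555, 0.832, 0.002], [-0.001, 0.003, -1.0]]
ft_force: [0.4, 0.9, 1.4]
gripper_width: 0.0408
10.6 q [ 2.350e-01 -2.810e-01  1.879e+00  1.000e-03  1.541e+00 -7.470e-01] F [0.4 0.9 1.4] T [0.05 0.1  0.03] w 0.0408 p [0.4329 0.1393 0.0327]
[[-0.832, 0.555, 0.002], [0.555, 0.832, 0.002], [-0.001, 0.003, -1.0]]
to grasp tool mm [  0.7  -1.9 -39.3]
level rotvec tool [ 3.11584536e-03  8.58501591e-04 -5.27653746e-23] yaw 146.29084611271855
time: 10.72
tcp_pos: [0.4329, 0.1394, 0.0327]
orientation: [[-0.883, 0.469, 0.003], [0.469, 0.883, 0.002], [-0.001, 0.003, -1.0]]
ft_force: [-0.3, 0.5, 0.4]
gripper_width: 0.0406
10.725 q [ 0.235 -0.281  1.879  0.002  1.541 -0.847] F [-0.3  0.5  0.4] T [ 0.07  0.11 -0.  ] w 0.0406 p [0.4329 0.1394 0.0327]
[[-0.883, 0.469, 0.003], [0.469, 0.883, 0.002], [-0.001, 0.003, -1.0]]
to grasp tool mm [  0.9  -1.9 -39.3]
level rotvec tool [ 3.24207877e-03  1.21910635e-03 -1.02014039e-22] yaw 152.03402019549543
```

```bash
python3 -m handwheel '[{"x":0,"y":0,"z":-4,"ax":0,"ay":0,"az":0,"gripper":30}]'; python3 st.py; python3 -m handwheel '[{"x":0,"y":0,"z":-4,"ax":0,"ay":0,"az":0,"gripper":30}]'; python3 st.py
```

```text
time: 10.85
tcp_pos: [0.4325, 0.1393, 0.0362]
orientation: [[-0.882, 0.472, 0.001], [0.472, 0.882, 0.002], [-0.0, 0.003, -1.0]]
ft_force: [0.6, 0.2, -1.4]
gripper_width: 0.0408
10.85 q [ 0.235 -0.283  1.874  0.002  1.549 -0.844] F [ 0.6  0.2 -1.4] T [ 0.02 -0.04  0.06] w 0.0408 p [0.4325 0.1393 0.0362]
[[-0.882, 0.472, 0.001], [0.472, 0.882, 0.002], [-0.0, 0.003, -1.0]]
to grasp tool mm [  0.5  -1.7 -35.8]
level rotvec tool [2.50618482e-03 2.53532287e-04 3.77530374e-23] yaw 151.86058652090486
time: 10.98
tcp_pos: [0.4324, 0.1392, 0.0402]
orientation: [[-0.88, 0.474, 0.001], [0.474, 0.88, 0.002], [-0.0, 0.002, -1.0]]
ft_force: [-1.0, 0.2, -1.4]
gripper_width: 0.0409
10.975 q [ 0.235 -0.285  1.868  0.002  1.557 -0.841] F [-1.   0.2 -1.4] T [ 0.01 -0.02 -0.01] w 0.0409 p [0.4324 0.1392 0.0402]
[[-0.88, 0.474, 0.001], [0.474, 0.88, 0.002], [-0.0, 0.002, -1.0]]
to grasp tool mm [  0.5  -1.6 -31.8]
level rotvec tool [ 2.26971348e-03  1.08514478e-04 -1.72398031e-22] yaw 151.67705754976728
```

It lifts freely, and the load of about 1.3 N matches the cap's weight. Raising to about 100 mm.

```bash
python3 -m handwheel '[{"x":0,"y":0,"z":-8,"ax":0,"ay":0,"az":0,"gripper":30},{"x":0,"y":0,"z":-12,"ax":0,"ay":0,"az":0,"gripper":30},{"x":0,"y":0,"z":-15,"ax":0,"ay":0,"az":0,"gripper":30},{"x":0,"y":0,"z":-15,"ax":0,"ay":0,"az":0,"gripper":30},{"x":0,"y":0,"z":-15,"ax":0,"ay":0,"az":0,"gripper":30},{"x":0,"y":0,"z":-15,"ax":0,"ay":0,"az":0,"gripper":30},{"x":0,"y":0,"z":-11,"ax":0,"ay":0,"az":0,"gripper":30},{"x":0,"y":0,"z":0,"ax":0,"ay":0,"az":0,"gripper":30},{"x":0,"y":0,"z":0,"ax":0,"ay":0,"az":0,"gripper":30},{"x":0,"y":0,"z":0,"ax":0,"ay":0,"az":0,"gripper":30}]'; python3 st.py;  python3 - <<'E'
from h import *
for n,(a,b) in dict(side=(280,100)).items():
  im,K,R,t=cam(n)
  c=im[b:b+120,a:a+130].astype(float); c=255*(c/255)**0.6
  save(c.astype(np.uint8),n+"16.png",None,5)
im,*_=cam("top"); save(im,"top16.png")
E
```

```text
time: 12.22
tcp_pos: [0.4328, 0.139, 0.1389]
orientation: [[-0.878, 0.478, 0.003], [0.478, 0.878, 0.002], [-0.002, 0.003, -1.0]]
ft_force: [-0.5, 0.1, -1.7]
gripper_width: 0.0405
12.225 q [ 2.350e-01 -3.140e-01  1.716e+00  1.000e-03  1.735e+00 -8.370e-01] F [-0.5  0.1 -1.7] T [-0.01  0.   -0.01] w 0.0405 p [0.4328 0.139  0.1389]
[[-0.878, 0.478, 0.003], [0.478, 0.878, 0.002], [-0.002, 0.003, -1.0]]
to grasp tool mm [ 1.  -1.9 66.9]
level rotvec tool [3.45847007e-03 1.70423398e-03 3.64095797e-24] yaw 151.45159289387118
```

View pics/side16.png

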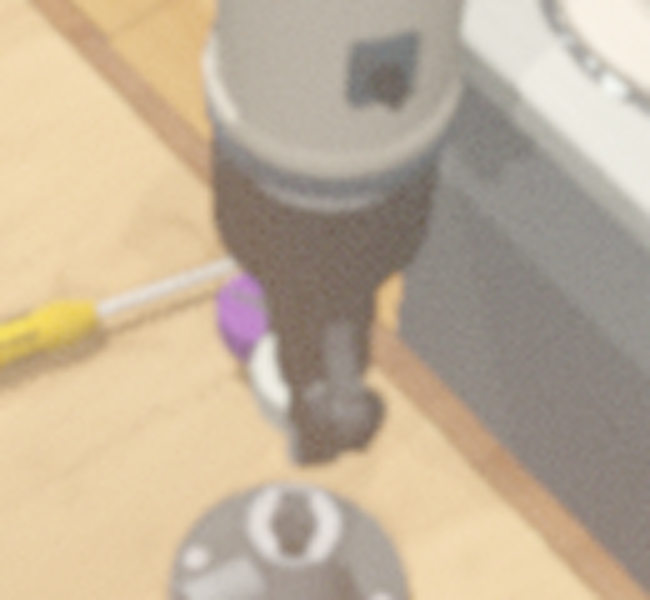

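View pics/top16.png

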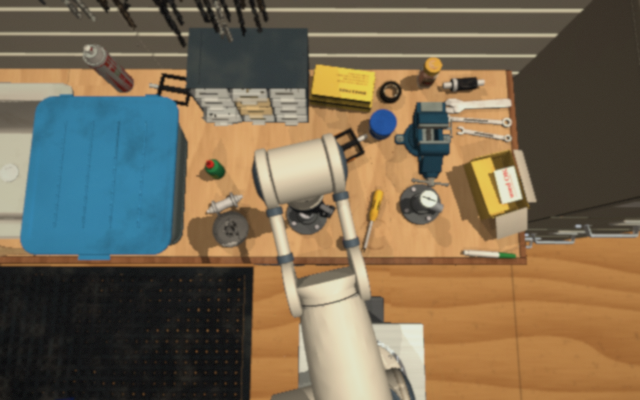

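The side view shows the tube open at crop (293,525), with the cap at (270,375) held in the fingers. The top view shows the bystanders and the other cap where they were. Handing in.

```bash
python3 -c "
from h import *
s=arm.sense();print(np.abs(s['joint_velocities']).max(),s['gripper_width'])
print(arm.finish_job())"
```

```text
0.004204338263066271 0.04080082593124258
the job is handed in; nothing more can be done
None
```

The left shell's cap is off and was in the gripper, at rest about 106 mm above its seat, when I handed the job in at about 12.3 s of the 42 s allowed. No verdict was reported.

- **Thread:** I turned the cap anticlockwise first, and it went about 56° with no noticeable torque, so it looks like an ordinary thread. I never felt the end stop. I could not see the slot turn, because the fingers hid it. That the cap came loose is shown by the free lift, with about 1.4 N on the wrist, roughly the cap's weight.
- **Last checks:** The side picture showed the tube open with the cap in the fingers. The jaws read 40.8 mm and the joints were nearly still. In the top picture, the bystanders and the other cap were where they started, judged by eye.
- **Disagreement:** The fingertips were about 38 mm higher than the TCP reading implied, and I don't know why. My first closing shut on air above the cap. I then touched the cap's top with the shut fingers to find the height, with about 21 N on the wrist, and used that offset for the grasp.
- **Cap height:** The 106 mm is the change in the TCP reading during the lift. I did not measure the cap's height separately in the pictures.

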